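Push the loose base out of a bentwood sweet mould and lay it on the drying rest

TASK

The washed sweet mould has to come apart to dry. Stand it over the push-out block and press its hoop straight down until it lies flat on the stand's foot board, so that the tight loose base is pushed up out of the top; then lift the base off from above and lay it flat on the sloping drying rest, notch over the pin, and bring its lower end down against the stop before you let go: the rails are slippery and the stop is not always clamped at the same place. Let nothing drop or slide loose, leave the hoop lying round the block, and leave the other things on the shelf where they are.

Things in the scene. Friction and masses are not known exactly. Their poses are not given: they have to be found in the camera images.
- hoop: The mould's dark brown bentwood hoop, a rounded-rectangular ring: outside 140 (x) x 68 (y) mm, 38 high, walls 6 thick, inside 128 x 56; a lip 5 wide and 5 thick round the inside of its lower edge leaves an opening of 118 x 46. Origin: centre of its underside, z up. About 140 g. Starts on the work surface, the base inside on its lip; grip it from outside across the 68 mm width.
- hoop_tongues (a point): Middle of the hoop, 10.5 mm above its underside, axes as the hoop. At this height two sprung bamboo tongues (36 long, 9 high) in the middle of the long walls pinch the base's long edges: pushing the base up past them, some 10 mm of travel, takes about 6 to 14 N; after that it moves freely.
- base: The mould's pale loose base: flat board 125 (x) x 53 (y) x 12 mm, rounded corners, dark grooves across its upper face, a notch 12.5 wide and 38 deep through the middle of its -x end. Origin: centre of the underside of the 125 x 53 outline, z up. About 80 g. Starts in the hoop with its origin 5 mm above the hoop's underside, x along the hoop's x.
- base_notch (a point): Point on the notch's middle line in the plane of the base's underside, 42.5 mm from the base's origin towards its -x end (20 mm in from that end); axes as the base. The notch is open at that end and its root is 38 mm in from it.
- stand: Push-out stand, fixed: foot board 180 (x) x 110 (y) x 10 mm, in its middle a dark upright block 100 (x) x 32 (y) mm, 50 high above the board. Origin: centre of the underside, on the work surface; z up. The hoop's opening passes over the block, long side to long side, with 7 mm to spare each side and 9 at each end; with the hoop down on the board the base's underside is 12 mm above the hoop's top.
- stand_top (a point): Centre of the top face of the push-out block, 60 mm above the work surface; axes as the stand.
- rest: Sloping bamboo drying rest, fixed: foot board 170 (x) x 90 (y) x 12 mm with a deck rising away from the robot. Origin: on the work surface under the deck's middle; x points up the slope as seen from above, z up.
- deck: The rest's deck, inclined 30 degrees: two slippery waxed rails 164 mm long, 40 wide over both, with a pin and a stop at the low end. Frame inclined with it: x up the slope, y level, z out of the deck (leaning to the robot). Origin: in the deck's surface, 64 mm above the work surface; the base's origin lies within 13 mm of it along x when home. Beside the rails fingers have 40 mm of free depth.
- pin (a point): The brass pin's axis at the deck's surface, 42.5 mm from the deck's origin down the slope; 8 mm thick, tapered tip, standing 17 mm out of the deck along its z. Axes as the deck. Below it a dark cross-bar, the stop (52 mm wide, 8 high above the rails), is clamped somewhere between 50 and 76 mm down the slope from the deck's origin; no reading tells where: feel for it.
- bowl: Bystander: black-brown tenmoku tea bowl, rim 120 mm across, 68 high. Origin under its centre.
- jar: Bystander: ribbed glass jar with latched lid, 94 mm across, 111 high. Origin under its centre.
- whisk: Bystander: blue ceramic whisk holder with a bamboo whisk on it, 63 mm across, 120 high. Origin under its centre.
- scoop: Bystander: slim dark wooden scoop lying flat, 180 x 26 x 6 mm. Origin under its middle.
Not all that is in view belongs to the job. Of the things that look like the base, the smallest one is meant.

How it is judged (in metres and radians):
On the way, in this order (a step that is already met when the one before it is completed fails the run):
1. the hoop is pressed down flat on the stand's foot board round the block, and the base stands on the block, pushed right out of the hoop's top (z of hoop in the frame of stand between 0.006 and 0.0125 m and angle between hoop's own z axis and vertical below 0.06 rad and z of base in the frame of hoop above 0.042 m and angle between base's own z axis and vertical below 0.1 rad and contact force between base and stand above 0.1 N), for 0.2 s.
2. the base is held by the fingers and lifted off the block (z of base in the frame of stand_top above 0.015 m and contact force between the fingers and base above 0.5 N and contact force between base and stand below 0.05 N), for 0.1 s.
At the end, for the whole second after the job is handed in: Base released and at rest flat on the deck (3 mm, 0.06 rad), right side up, against the stop, along the deck within 0.08 rad, the pin in its notch (sideways within 3.5 mm, notch point within 15 mm of the pin). Hoop at rest flat on the foot board round the block (2.5 mm, 0.06 rad) (x of base in the frame of deck between -0.0145 and 0.0145 m and y of base_notch in the frame of deck between -0.0035 and 0.0035 m and z of base in the frame of deck between -0.003 and 0.003 m and angle between the z axis of base and the z axis of deck, either way round below 0.06 rad and angle between the x axis of base and the x axis of deck, either way round below 0.08 rad and distance between base_notch and pin below 0.015 m and angle between base's own z axis and vertical below 0.65 rad and contact force between base and deck above 0.1 N and linear speed of each of base, hoop below 0.01 m/s and z of hoop in the frame of stand between 0.006 and 0.0125 m and angle between hoop's own z axis and vertical below 0.06 rad and horizontal distance between hoop and stand below 0.02 m); the robot touches nothing.
It fails at once if the mould is let fall: the hoop moves faster than 0.25 m/s untouched by the fingers (contact force between the fingers and hoop below 0.02 N and linear speed of hoop above 0.25 m/s).
It fails at once if the base, out of the hoop, is let fall, flop or slide: it moves faster than 0.12 m/s untouched by the fingers (contact force between the fingers and base below 0.02 N and distance between base and hoop above 0.04 m and linear speed of base above 0.12 m/s).
It fails at once if the bowl, jar, whisk holder or scoop is pushed more than 25 mm or tipped (distance of any of bowl, jar, whisk, scoop from where it was at the start of the episode above 0.025 m or angle between any of bowl, jar, whisk, scoop's own z axis and vertical above 0.3 rad).
It also fails if it takes over 56 s, if anything falls off the work surface, if the arm or the gripper's body presses on something with over 40 N, if the wrist force passes 120 N, or if a joint passes its speed limit or range.

ROBOT

A 7-joint arm with a two-finger parallel gripper is mounted at the origin on the work surface. World frame = base frame: x ahead of the robot, y to its left, z up, the work surface at z = 0. Lengths are in m, angles in degrees, forces in N, time in s.
With the tool pointing down it reaches from about 0.425 to 0.875 m from the base axis. Payload 4.7 kg.
Tool frame: the origin (TCP) lies midway between the tips of the shut fingers; the grasp point (between the pads) lies 19 mm behind it; z points along the fingers, y is the direction in which the jaws open and shut (so a half turn about z gives the same grasp; the last joint's range is limited). The gripper opens to 87 mm and grips with 3 to 60 N. Pads are 19 mm wide; open, the fingers measure 117 mm over their backs; the gripper's body (75 mm by 190 mm) begins 51 mm behind the grasp point.
Start: joints at [65.839, 18.392, -4.016, 83.108, 1.295, 78.541, -3.26], TCP at [0.274, -0.589, 0.223] pointing down, gripper open.
Joint ranges: [-163.93, 163.93], [-17.29, 119.83], [-79.2, 71.16], [3.27, 140.29], [-89.18, 269.18], [5.43, 117.66], [-154.24, 154.24]. Speed limits (degrees/s): [147.25, 147.25, 180, 180, 180, 180, 180].

INTERFACE

Orientations are given as [roll, pitch, yaw] about the fixed x, y, z axes, in that order (R = Rz(yaw) Ry(pitch) Rx(roll)).
In Python, from cell import env gives the robot as it stands.
- The arm moves only by the tool apply_moves, never from a script. Its argument "targets" is a list of rows, each a list of 2 entries, a list of its own where there are three numbers: the shift along the world's x, y, z in mm, then the turn, a rotation vector about the world's x, y, z in rad. A call has 1 to 8 rows; each row is the pose to reach, as a shift and turn from the pose commanded when the call began; what a row does not reach only later rows make up. A row lasts 1/10 s, in which the tool goes at most 50 mm and 8.59 degrees, less where a joint would pass 70% of its speed; a pose out of reach is approached as far as the arm can. A call with a gripper value outside its range is refused whole. "hand" is the finger opening in mm, from 0 to 87, set as the call begins (left out, the last holds). The fingers move at their own pace and stop on an object; "squeeze" is the grip in N (left out, the last holds). Time passes only in rows, so rows that repeat a pose let the fingers close. It gives the time, the measured TCP pose, the force and the opening at its end, in the units of the state.
- env.get_obs(): the state, without advancing time (a new reading comes with each control period).
- env.read_camera(name): name is "side" or "top"; returns a dict with "image" (400x640x3 uint8, red, green, blue), "camera_matrix" (3x3 intrinsics, pixels), "k1" (the pictures are not rectified: a ray, as slopes to the right and down, at radius r is drawn at 1 + k1 r^2 times it, then the intrinsics apply), "camera_from_world" (4x4, takes a point from world to camera coordinates). Camera axes: x right, y down, z forward; pixel columns grow to the right and rows downward; lengths in m; the calibration is good to about 2 mm. A picture is of the moment at which its call begins. There is no depth.
- env.sign_off(): hands the job in, once; it reports no verdict.
Trained networks look in a picture, given as the dict that the camera call returned (one of the last four; its "shot" number tells which), for a name from the list of things; names that differ only in an ending like _2 or _b are one class to them, and where a whole thing is asked for, a point or a joint stands for the part that bears it (a point fixed in the world has none). Each returns a list of dicts, best first, with "conf" (0 to 1); they miss things now and then, are a little off and sometimes report something else, mostly with a low value. They report only what shows in the picture. A call takes as long as a camera call. They do not tell look-alikes from the thing itself.
- env.regions_of(picture, target): "region" (400x640 bool, what is visible of it) and "rect" ([left, top, right, bottom] in pixels, round what is visible of it).
The state is a dict: "time_s": time; "qpos": joint angles; "joint_velocities": joint speeds; "effort": joint torques, N m; "tool_pos": TCP position; "tool_rot": TCP orientation; "force": force on the tool from outside, world axes, zero at the start; "wrist_torque": the same for the moment, N m; "grip_width": finger opening in m.
Only numpy, scipy, OpenCV 4.12 (cv2) and the standard library are available. Lean on these libraries where they do the work, as an engineer would, in place of code of your own. Each camera call takes 0.05 s, during which the arm holds its last target. There are 200 camera calls.

## Working session

There is one attempt and no reset: what is moved stays moved. The work goes in short steps, Python scripts to look and compute and a tool call to move; the robot and the scene stay as the last step left them, time stands still between calls to the robot, and variables do not carry over. Pictures are saved under pics/ and viewed, about 8 in all and at most 12, crops included, and the job is handed in when it is done.

Besides the shell and the picture viewer there is one more tool, called after ">>>" as name(argument=value, ...), one argument or row to a line, values as JSON. apply_moves: Moves the arm, as the interface text tells. Its arguments: {"type":"object","properties":{"targets":{"type":"array","items":{"type":"array"}},"hand":{"type":"number"},"squeeze":{"type":"number"}},"required":["targets"]}

```bash
ls; mkdir -p pics
cat > h.py <<'E'
import numpy as np, cv2
from cell import env
def snap(n):
    p=env.read_camera(n); return p
def proj(p,P):
    P=np.atleast_2d(P); T=np.array(p["camera_from_world"]); c=P@T[:3,:3].T+T[:3,3]
    s=c[:,:2]/c[:,2:]; r2=(s**2).sum(1,keepdims=True); s=s*(1+p["k1"]*r2)
    K=np.array(p["camera_matrix"]); return s@K[:2,:2].T+K[:2,2]
def ray(p,uv):
    K=np.array(p["camera_matrix"]); d=np.array([p["k1"],0,0,0],float)
    s=cv2.undistortPoints(np.array(uv,float).reshape(-1,1,2),K,d).reshape(-1,2)
    T=np.array(p["camera_from_world"]); R=T[:3,:3]
    D=np.c_[s,np.ones(len(s))]@R; return -R.T@T[:3,3],D
def onz(p,uv,z):
    o,D=ray(p,uv); return o+D*((z-o[2])/D[:,2:])
def save(p,name,rect=None,f=1):
    im=p["image"][...,::-1]
    if rect: l,t,r,b=rect; im=im[t:b,l:r]
    cv2.imwrite("pics/"+name,cv2.resize(im,None,fx=f,fy=f,interpolation=cv2.INTER_CUBIC))
E
python3 - <<'E'
from h import *
a=snap("top");b=snap("side")
for n,p in (("top",a),("side",b)):
    save(p,n+"0.png"); o,D=ray(p,[[320,200]]); print(n,o.round(3),D.round(3),p["k1"],p["camera_matrix"][0][0])
    for t in ["hoop","base","stand","rest","deck","bowl","jar","whisk","scoop"]:
        print(t,[(round(r["conf"],2),[int(x) for x in r["rect"]]) for r in env.regions_of(p,t)])
print(env.get_obs())
E
```

```text
pics
top [ 0.354 -0.021  1.606] [[ 0.135 -0.004 -0.991]] -0.03361564878575114 474.3768683312674
hoop [(0.87, [286, 178, 321, 221])]
base [(0.76, [249, 249, 280, 301]), (0.74, [290, 177, 318, 214]), (0.57, [309, 225, 346, 281]), (0.56, [180, 166, 192, 215])]
stand [(0.88, [381, 184, 419, 240])]
rest [(0.72, [232, 178, 256, 234]), (0.66, [292, 176, 320, 217]), (0.47, [433, 169, 453, 190])]
deck [(0.72, [232, 180, 249, 227])]
bowl [(0.8, [336, 116, 371, 154]), (0.64, [292, 176, 319, 216])]
jar [(0.73, [381, 186, 419, 239]), (0.56, [257, 125, 286, 158])]
whisk [(0.67, [433, 171, 453, 189])]
scoop [(0.72, [179, 167, 190, 215])]
side [-0.193  0.944  0.799] [[ 0.546 -0.666 -0.509]] -0.15813593928126388 507.77707481640743
hoop [(0.93, [289, 208, 344, 239]), (0.44, [359, 172, 424, 204])]
base [(0.94, [322, 270, 394, 308]), (0.57, [350, 226, 418, 254]), (0.49, [296, 215, 335, 224])]
stand [(0.79, [357, 166, 420, 207])]
rest [(0.78, [231, 216, 301, 287]), (0.49, [290, 207, 338, 238]), (0.25, [278, 158, 320, 186])]
deck [(0.9, [241, 221, 292, 276])]
bowl [(0.87, [278, 159, 319, 185]), (0.15, [22
[... 174 characters left out ...]
 208, 316])]
{'time_s': 1.0, 'qpos': array([65.83863232, 18.39222844, -4.01676992, 83.10638225,  1.2948702 ,
       78.54126756, -3.26122226]), 'joint_velocities': array([-0.05793323,  0.11009284,  0.0532733 , -0.00331305,  0.03192154,
        0.10829919, -0.0891196 ]), 'effort': array([-1.06390471e-04, -4.91112363e+01, -4.02989192e-01, -3.12777007e+01,
       -6.35723281e-02,  3.36743833e-02,  1.23641547e-05]), 'tool_pos': array([ 0.27437807, -0.58928135,  0.22259342]), 'tool_rot': array([1.79994751e+02, 2.34700210e-03, 2.49695255e+01]), 'force': array([-0.30319922,  0.13835743, -0.10497874]), 'wrist_torque': array([-0.00719152, -0.00123843,  0.03796733]), 'grip_width': 0.08700844764423478}
```

View images.

Run:
```python
import cv2,numpy as np
a=cv2.imread("pics/top0.png")[90:340,150:480];b=cv2.imread("pics/side0.png")[120:330,150:450]
cv2.imwrite("pics/t1.png",cv2.resize(a,None,fx=2.4,fy=2.4,interpolation=cv2.INTER_CUBIC))
cv2.imwrite("pics/s1.png",cv2.resize(b,None,fx=2.6,fy=2.6,interpolation=cv2.INTER_CUBIC))
```

```text
(no output)
```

View pics/t1.png

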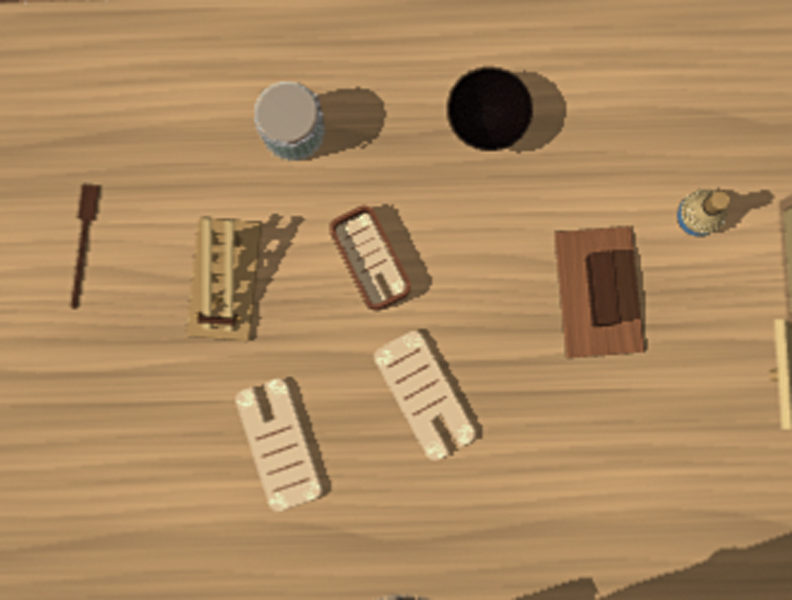

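View pics/s1.png

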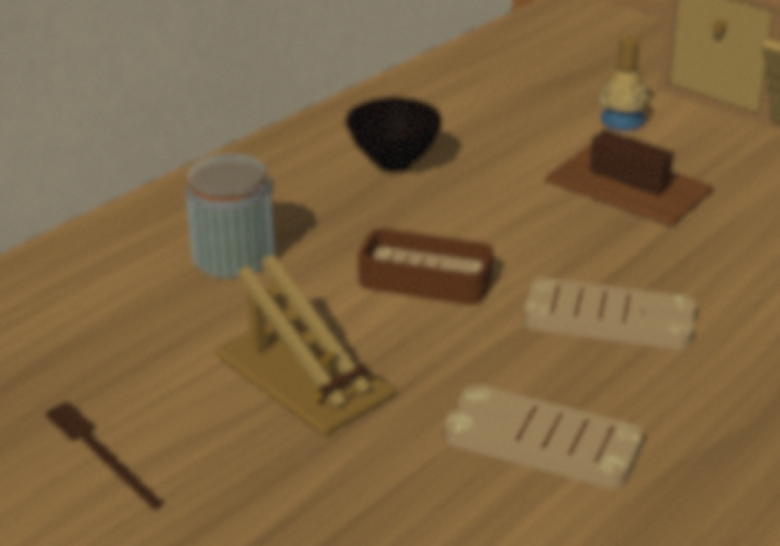

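Top picture: hoop with the small slotted board inside at about (304,198) in full-image pixels. The look-alike boards lie loose at (266,275) and (328,254), and both are bigger. The rest is at (245,206) with its dark stop at the low end, and the stand is at (400,212). I'll fit the poses next.

```bash
cat > fit.py <<'E'
from h import *
from scipy.optimize import minimize
from scipy.spatial.transform import Rotation as Ro
def box(cx,cy,lx,ly,z0,z1,r=0.0):
    a=np.linspace(0,np.pi/2,5); P=[]
    for k,(sx,sy) in enumerate([(1,1),(-1,1),(-1,-1),(1,-1)]):
        for t in a+k*np.pi/2: P.append([cx+sx*(lx/2-r)+r*np.cos(t),cy+sy*(ly/2-r)+r*np.sin(t)])
    P=np.array(P); return np.vstack([np.c_[P,np.full(len(P),z)] for z in (z0,z1)])
c,s=np.cos(np.pi/6),np.sin(np.pi/6)
def tilt(P): # deck frame -> rest frame (x up slope)
    P=np.asarray(P,float); return np.c_[c*P[:,0]-s*P[:,2],P[:,1],0.064+s*P[:,0]+c*P[:,2]]
MOD={"hoop":[box(0,0,.14,.068,0,.038,.02)],
 "stand":[box(0,0,.18,.11,0,.01),box(0,0,.1,.032,.01,.06)],
 "deck":[tilt(box(0,y,.164,.012,-.012,0)) for y in (.014,-.014)]}
def place(P,q):
    C,S=np.cos(q[2]),np.sin(q[2]); return np.c_[q[0]+C*P[:,0]-S*P[:,1],q[1]+S*P[:,0]+C*P[:,1],P[:,2]]
def render(p,parts,q,F=6,hull=True):
    m=np.zeros((400*F,640*F),np.uint8)
    for P in parts:
        u=((proj(p,place(P,q))+.5)*F-.5)
        cv2.fillConvexPoly(m,cv2.convexHull(np.round(u*16).astype(np.int32)),255,shift=4)
    return cv2.resize(m,(640,400),interpolation=cv2.INTER_AREA)/255.
def fit(pr,parts,q0):
    f=lambda q:sum(np.abs(render(p,parts,q)-r).sum()/r.sum() for p,r in pr)
    b=None
    r=minimize(f,q0,method="Nelder-Mead",options=dict(initial_simplex=np.array(q0)+np.array([[0,0,0],[.01,0,0],[0,.01,0],[0,0,.12]]),xatol=1e-4,fatol=1e-4,maxiter=150))
    return r.x,r.fun
E
cat > run1.py <<'E'
from fit import *
a=snap("top");b=snap("side")
import pickle
Q={}
for t,z,y0 in (("hoop",.02,.4),("stand",.01,0),("deck",.06,0)):
    R=[env.regions_of(p,t)[0]["region"] for p in (a,b)]
    ys,xs=np.nonzero(R[0]); w=onz(a,[[xs.mean(),ys.mean()]],z)[0]
    for nm,pr in (("both",[(a,R[0]),(b,R[1])]),("top",[(a,R[0])]),("side",[(b,R[1])])):
        best=min((fit(pr,MOD[t],[w[0],w[1],y]) for y in (y0-.15,y0+.2)),key=lambda k:k[1])
        print(t,nm,best[0].round(4),round(best[1],3)); 
        if nm=="both":Q[t]=best[0]
pickle.dump((a,b,Q),open("s.pkl","wb"))
def lines(p,t,q,im,o,F):
    for P in MOD[t]:
        n=len(P)//2
        for k in (P[:n],P[n:]):
            u=(proj(p,place(k,q))-o+.5)*F
            cv2.polylines(im,[np.round(u*8).astype(np.int32)],True,(0,255,0),1,cv2.LINE_AA,3)
tiles=[]
for p in (a,b):
    row=[]
    for t in Q:
        q=Q[t];ctr=proj(p,[[q[0],q[1],.03]])[0]; o=np.round(ctr).astype(int)-[36,32]
        F=7 if 0 else 3.6
        im=cv2.resize(np.ascontiguousarray(p["image"][o[1]:o[1]+64,o[0]:o[0]+72,::-1]),(260,230),interpolation=cv2.INTER_CUBIC)
        lines(p,t,q,im,o,260/72); row.append(im)
    tiles.append(np.hstack(row))
cv2.imwrite("pics/ov1.png",np.vstack(tiles))
E
python3 run1.py
```

```text
hoop both [0.5821 0.0271 0.4309] 3.581
hoop top [0.5821 0.027  0.4318] 3.339
hoop side [0.5803 0.0287 0.4303] 0.223
stand both [ 0.5259 -0.294   0.0475] 0.105
stand top [ 0.5273 -0.2949  0.0528] 0.032
stand side [ 0.5235 -0.2923  0.0436] 0.049
deck both [ 0.5586  0.2364 -0.1015] 0.85
deck top [ 0.5518  0.2365 -0.1011] 0.572
deck side [ 0.5584  0.2364 -0.1011] 0.279
```

View pics/ov1.png

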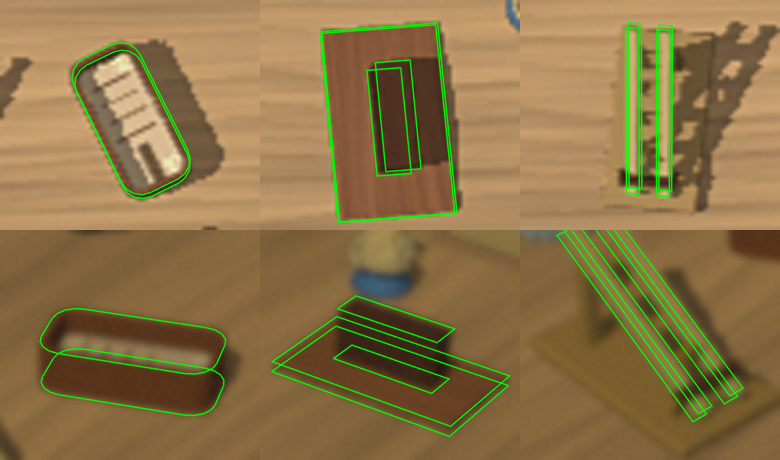

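```bash
cat > run2.py <<'E'
from fit import *
from scipy.ndimage import binary_fill_holes
a=snap("top");b=snap("side")
R=[]
for p in (a,b):
    m=env.regions_of(p,"hoop")[0]["region"]; m=binary_fill_holes(m); R.append(m)
    print(m.sum())
for nm,pr in (("both",[(a,R[0]),(b,R[1])]),("top",[(a,R[0])]),("side",[(b,R[1])])):
    print(nm,*fit(pr,MOD["hoop"],[.582,.027,.43]))
for t,z in (("whisk",.06),("jar",.1),("bowl",.06),("scoop",0)):
    r=env.regions_of(a,t)[0]["region"] if t!="jar" else env.regions_of(a,t)[-1]["region"]
    ys,xs=np.nonzero(r); print(t,onz(a,[[xs.mean(),ys.mean()]],z)[0].round(3))
E
python3 run2.py
```

```text
981
1266
both [0.58049671 0.02852692 0.45593297] 1.9089104470867873
top [0.59789304 0.03003249 0.29261176] 1.8556135196178372
side [0.5800077  0.02906628 0.44155431] 0.04762258773967723
whisk [ 0.626 -0.437  0.06 ]
jar [0.571 0.026 0.1  ]
bowl [ 0.78  -0.145  0.06 ]
scoop [ 0.527 -0.295  0.   ]
```

>>> apply_moves(
  targets=[
    [[22,44,0],[0,0,0]],
    [[44,88,0],[0,0,0]],
    [[66,132,0],[0,0,0]],
    [[88,176,0],[0,0,0]],
    [[110,220,0],[0,0,0]],
    [[132,264,0],[0,0,0]],
    [[154,308,0],[0,0,0]],
    [[154,308,0],[0,0,0]],
  ],
  hand=87,
)

```text
time_s: 2.6
tool_pos: [0.4326, -0.2734, 0.2233]
tool_rot: [-180.0, -0.2, 25.7]
force: [-0.1, -0.5, 1.1]
grip_width: 0.0867
```

>>> apply_moves(
  targets=[
    [[22,44,-10],[0,0,0]],
    [[44,88,-20],[0,0,0]],
    [[66,132,-30],[0,0,0]],
    [[88,176,-40],[0,0,0]],
    [[110,220,-60],[0,0,0]],
    [[132,264,-80],[0,0,0]],
    [[154,308,-100],[0,0,0]],
    [[154,308,-100],[0,0,0]],
  ],
)

```text
time_s: 3.4
tool_pos: [0.5822, 0.0334, 0.1205]
tool_rot: [-179.7, 0.0, 25.4]
force: [-1.2, 0.2, 0.2]
grip_width: 0.0871
```

>>> apply_moves(
  targets=[
    [[-1,-5,-15],[0,0,0]],
    [[-1,-5,-40],[0,0,0]],
    [[-1,-5,-65],[0,0,0]],
    [[-1,-5,-90],[0,0,0]],
    [[-1,-5,-105],[0,0,0]],
    [[-1,-5,-113],[0,0,0]],
    [[-1,-5,-113],[0,0,0]],
  ],
)

```text
time_s: 4.1
tool_pos: [0.5807, 0.0203, 0.0088]
tool_rot: [-180.0, 0.1, 24.9]
force: [-0.3, 0.5, 0.9]
grip_width: 0.0871
```

>>> apply_moves(
  targets=[
    [[0,0,0],[0,0,0]],
    [[0,0,0],[0,0,0]],
    [[0,0,0],[0,0,0]],
    [[0,0,0],[0,0,0]],
    [[0,0,0],[0,0,0]],
    [[0,0,0],[0,0,0]],
  ],
  hand=60,
  squeeze=45,
)

```text
time_s: 4.7
tool_pos: [0.5819, 0.0227, 0.0106]
tool_rot: [-180.0, -0.1, 25.0]
force: [-1.8, 3.1, 4.9]
grip_width: 0.0675
```

Run:
```python
from h import *
b=snap("side"); save(b,"g1.png",(240,120,400,260),4)
print(env.get_obs())
```

```text
{'time_s': 4.75, 'qpos': array([ 20.93788225,  24.52952719, -30.7103641 , 104.40692383,
        14.96105753,  55.02816604, -81.13332337]), 'joint_velocities': array([-0.02032186, -0.01562403,  0.00701582, -0.05005355,  0.0685801 ,
        0.08271625,  0.15328959]), 'effort': array([ 1.48490019e+00, -4.23809052e+01, -4.06154484e+00, -2.42006993e+01,
        8.83217901e-01, -4.54219440e-01, -8.29029334e-03]), 'tool_pos': array([0.58192229, 0.02273706, 0.01062011]), 'tool_rot': array([-1.79995755e+02, -7.89696641e-02,  2.50071224e+01]), 'force': array([-1.89852092,  2.17820009,  5.3678437 ]), 'wrist_torque': array([0.60762336, 0.46703336, 0.03565251]), 'grip_width': 0.0675552756263446}
```

View pics/g1.png

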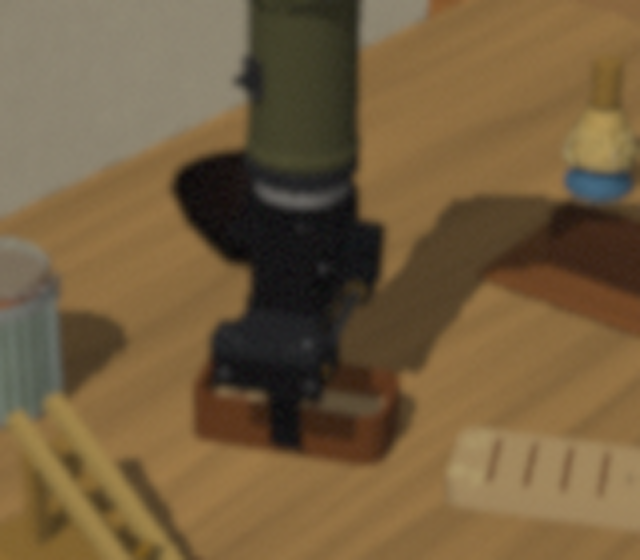

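>>> apply_moves(
  targets=[
    [[0,0,8],[0,0,0]],
    [[0,0,28],[0,0,0]],
    [[0,0,55],[0,0,0]],
    [[0,0,80],[0,0,0]],
    [[0,-5,90],[0,0,0]],
    [[0,-20,90],[0,0,0]],
  ],
  squeeze=55,
)

```text
time_s: 5.35
tool_pos: [0.5823, 0.0025, 0.1009]
tool_rot: [179.9, -0.1, 25.1]
force: [0.4, -0.1, -3.0]
grip_width: 0.0674
```

>>> apply_moves(
  targets=[
    [[-6,-35,0],[0,0,-0.05]],
    [[-14,-80,0],[0,0,-0.11]],
    [[-22,-125,0],[0,0,-0.17]],
    [[-30,-170,0],[0,0,-0.23]],
    [[-38,-215,0],[0,0,-0.29]],
    [[-46,-255,0],[0,0,-0.34]],
    [[-53,-285,0],[0,0,-0.388]],
    [[-57,-297,0],[0,0,-0.388]],
  ],
)

```text
time_s: 6.15
tool_pos: [0.5212, -0.3005, 0.0979]
tool_rot: [179.9, 0.2, 2.3]
force: [-0.1, 0.2, -3.4]
grip_width: 0.0675
```

>>> apply_moves(
  targets=[
    [[0,0,0],[0,0,0]],
    [[0,0,0],[0,0,0]],
    [[0,0,0],[0,0,0]],
  ],
)

```text
time_s: 6.45
tool_pos: [0.5254, -0.2923, 0.0994]
tool_rot: [-179.9, -0.0, 3.0]
force: [-0.2, -0.4, -3.3]
grip_width: 0.0677
```

```bash
cat > run3.py <<'E'
from fit import *
import pickle,sys
a=snap("top");b=snap("side"); pickle.dump((a,b),open("s3.pkl","wb"))
o=env.get_obs(); print(o["tool_pos"],o["tool_rot"],o["force"],o["grip_width"])
Qs=[.526,-.294,.0475]; tp=o["tool_pos"]; hz=tp[2]-float(sys.argv[1])
print("hoop underside z",hz)
hp=MOD["hoop"][0]+[0,0,hz]
tiles=[]
for p in (a,b):
    ctr=proj(p,[[.526,-.294,.06]])[0]; o0=np.round(ctr).astype(int)-[44,40]; F=5
    im=cv2.resize(np.ascontiguousarray(p["image"][o0[1]:o0[1]+80,o0[0]:o0[0]+88,::-1]),None,fx=F,fy=F,interpolation=cv2.INTER_CUBIC)
    for P,q,col in [(hp,[tp[0],tp[1],np.radians(o["tool_rot"][2])],(0,255,0))]+[(P,Qs,(255,255,0)) for P in MOD["stand"]]:
        n=len(P)//2
        for k in (P[:n],P[n:]): cv2.polylines(im,[np.round((proj(p,place(k,q))-o0+.5)*F*8).astype(np.int32)],True,col,1,cv2.LINE_AA,3)
    tiles.append(im)
cv2.imwrite(sys.argv[2],np.hstack(tiles)[:, :880] if 0 else cv2.resize(np.hstack(tiles),(800,364)))
E
python3 run3.py 0.0106 pics/ov3.png
```

```text
[ 0.52529957 -0.29299212  0.09964003] [-1.79965503e+02 -1.62053308e-02  2.95052166e+00] [ 0.56215026  0.0282198  -3.75061272] 0.06744531762613139
hoop underside z 0.08904003094424884
```

View pics/ov3.png

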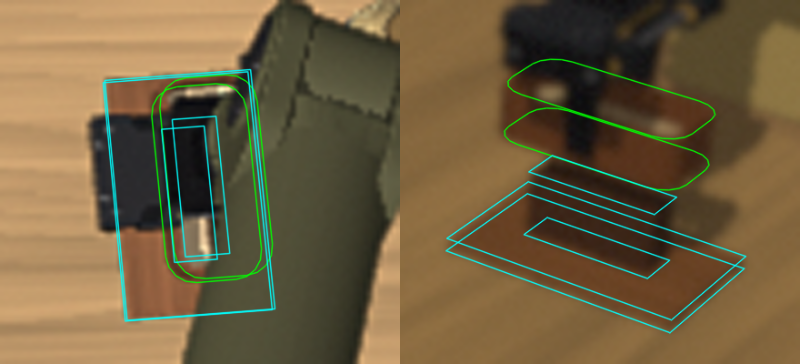

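>>> apply_moves(
  targets=[
    [[0,-1,-10],[0,0,0]],
    [[0,-1,-20],[0,0,0]],
    [[0,-1,-28],[0,0,0]],
    [[0,-1,-32],[0,0,0]],
    [[0,-1,-36],[0,0,0]],
    [[0,-1,-40],[0,0,0]],
    [[0,-1,-40],[0,0,0]],
  ],
  squeeze=60,
)

```text
time_s: 7.25
tool_pos: [0.5248, -0.2961, 0.0603]
tool_rot: [180.0, -0.0, 2.7]
force: [-1.3, 1.7, 2.8]
grip_width: 0.0672
```

>>> apply_moves(
  targets=[
    [[0,0,-4],[0,0,0]],
    [[0,0,-8],[0,0,0]],
    [[0,0,-12],[0,0,0]],
    [[0,0,-16],[0,0,0]],
    [[0,0,-20],[0,0,0]],
    [[0,0,-20],[0,0,0]],
  ],
)

```text
time_s: 7.85
tool_pos: [0.5238, -0.296, 0.0385]
tool_rot: [-179.9, 0.1, 2.7]
force: [-0.8, 0.4, -2.6]
grip_width: 0.0674
```

>>> apply_moves(
  targets=[
    [[0,0,-4],[0,0,0]],
    [[0,0,-8],[0,0,0]],
    [[0,0,-11],[0,0,0]],
    [[0,0,-14],[0,0,0]],
    [[0,0,-16],[0,0,0]],
    [[0,0,-16],[0,0,0]],
  ],
)

```text
time_s: 8.45
tool_pos: [0.5241, -0.2961, 0.0232]
tool_rot: [-180.0, 0.0, 2.7]
force: [0.2, -0.1, -2.7]
grip_width: 0.0675
```

>>> apply_moves(
  targets=[
    [[0,0,-2],[0,0,0]],
    [[0,0,-4],[0,0,0]],
    [[0,0,-5],[0,0,0]],
    [[0,0,-5],[0,0,0]],
    [[0,0,-5],[0,0,0]],
  ],
)

```text
time_s: 8.95
tool_pos: [0.5247, -0.2965, 0.0206]
tool_rot: [180.0, -0.0, 2.7]
force: [-3.6, 1.8, 10.5]
grip_width: 0.0675
```

Run:
```python
from h import *
b=snap("side"); save(b,"p1.png",(330,130,450,230),5)
o=env.get_obs(); print(o["tool_pos"],o["force"])
```

```text
[ 0.52468912 -0.29644188  0.02064166] [-4.06069544  0.5965104  10.58414402]
```

View pics/p1.png

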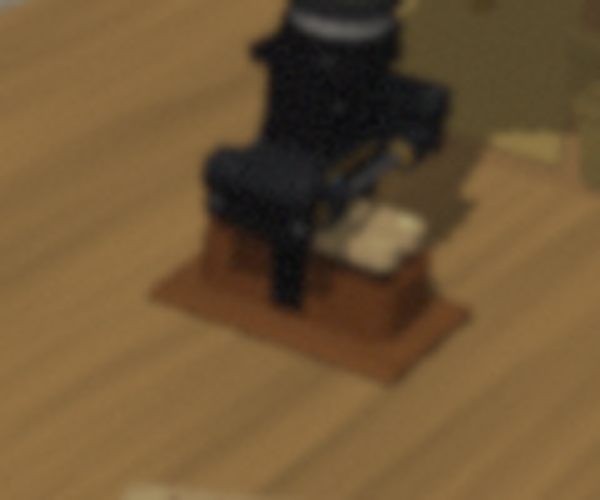

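>>> apply_moves(
  targets=[
    [[0,0,2],[0,0,0]],
    [[0,0,3],[0,0,0]],
    [[0,0,3],[0,0,0]],
  ],
)

```text
time_s: 9.3
tool_pos: [0.5244, -0.2963, 0.0215]
tool_rot: [180.0, 0.0, 2.7]
force: [-0.5, 0.6, -0.9]
grip_width: 0.0673
```

>>> apply_moves(
  targets=[
    [[0,0,0],[0,0,0]],
    [[0,0,0],[0,0,0]],
    [[0,0,0],[0,0,0]],
    [[0,0,0],[0,0,0]],
    [[0,0,0],[0,0,0]],
    [[0,0,0],[0,0,0]],
  ],
  hand=87,
)

```text
time_s: 9.9
tool_pos: [0.5244, -0.2963, 0.0216]
tool_rot: [180.0, 0.0, 2.7]
force: [1.0, -0.2, 0.0]
grip_width: 0.0867
```

>>> apply_moves(
  targets=[
    [[0,0,10],[0,0,0]],
    [[1,0,20],[0,0,0]],
    [[3,0,30],[0,0,0]],
    [[3,0,32],[0,0,0]],
    [[3,0,32],[0,0,0]],
    [[3,0,32],[0,0,0]],
  ],
)

```text
time_s: 10.5
tool_pos: [0.5272, -0.2962, 0.0535]
tool_rot: [180.0, 0.0, 2.7]
force: [0.9, 0.0, -0.0]
grip_width: 0.0868
```

Run:
```python
from h import *
b=snap("side"); im=b["image"][130:230,330:450,::-1]; a=snap("top"); ia=a["image"][165:265,350:470,::-1]
cv2.imwrite("pics/p2.png",cv2.resize(np.hstack([im,ia]),(800,333),interpolation=cv2.INTER_CUBIC))
o=env.get_obs(); print(o["tool_pos"],o["tool_rot"],o["force"],o["grip_width"],o["time_s"])
```

```text
[ 0.52692868 -0.29609845  0.05309328] [-1.79975299e+02  5.03704222e-02  2.73603508e+00] [0.52882158 0.02822676 0.06462293] 0.0869088260983077 10.6
```

View pics/p2.png

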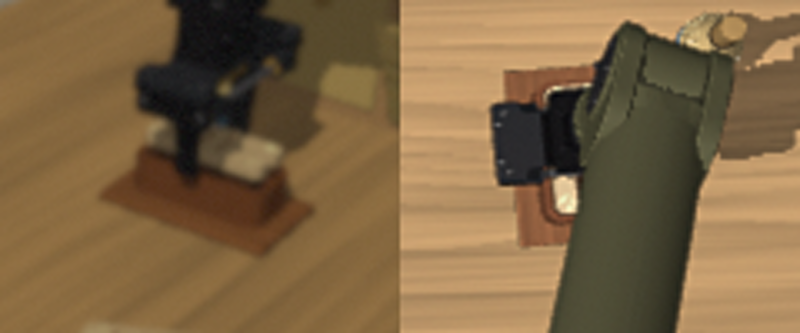

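>>> apply_moves(
  targets=[
    [[0,0,0],[0,0,0]],
    [[0,0,0],[0,0,0]],
    [[0,0,0],[0,0,0]],
    [[0,0,0],[0,0,0]],
    [[0,0,0],[0,0,0]],
    [[0,0,0],[0,0,0]],
    [[0,0,0],[0,0,0]],
  ],
  hand=40,
  squeeze=25,
)

```text
time_s: 11.3
tool_pos: [0.5274, -0.2962, 0.0535]
tool_rot: [180.0, 0.0, 2.7]
force: [0.4, 0.2, -0.4]
grip_width: 0.0528
```

>>> apply_moves(
  targets=[
    [[0,0,5],[0,0,0]],
    [[0,0,15],[0,0,0]],
    [[0,0,30],[0,0,0]],
    [[0,0,50],[0,0,0]],
    [[0,0,80],[0,0,0]],
    [[0,0,110],[0,0,0]],
    [[0,0,110],[0,0,0]],
  ],
)

```text
time_s: 12.0
tool_pos: [0.5306, -0.2977, 0.1703]
tool_rot: [179.7, -0.5, 2.7]
force: [0.6, -0.1, -0.7]
grip_width: 0.0528
```

Run:
```python
from scipy.spatial.transform import Rotation as R
import numpy as np
from h import env
o=env.get_obs();print(o["tool_pos"],o["tool_rot"])
T=R.from_euler('zy',[0,-30],degrees=True)
d=R.from_euler('Z',-.101)*R.from_euler('Y',-30,degrees=True)*R.from_euler('Z',-np.radians(2.7))
print(d.as_rotvec(), (R.from_euler('Z',-.148)).as_rotvec())
# tilt after pure z turn
print((R.from_euler('Z',-.101)*R.from_euler('Y',-30,degrees=True)*R.from_euler('Z',.101)).as_rotvec())
```

```text
[ 0.53063561 -0.29765528  0.17033277] [179.66194384  -0.50601614   2.74504357]
[-0.01411569 -0.52387877 -0.1447218 ] [ 0.     0.    -0.148]
[-0.05279361 -0.52093043  0.        ]
```

>>> apply_moves(
  targets=[
    [[0,25,0],[0,0,-0.01]],
    [[0,68,0],[0,0,-0.03]],
    [[0,112,0],[0,0,-0.05]],
    [[-2,156,0],[0,0,-0.07]],
    [[-4,200,0],[0,0,-0.09]],
    [[-6,244,0],[0,0,-0.11]],
    [[-7,288,0],[0,0,-0.13]],
    [[-7,320,0],[0,0,-0.148]],
  ],
)

```text
time_s: 12.8
tool_pos: [0.5198, 0.0273, 0.1643]
tool_rot: [-180.0, -0.0, -5.6]
force: [0.5, -1.5, -1.6]
grip_width: 0.0529
```

>>> apply_moves(
  targets=[
    [[0,40,0],[0,0,0]],
    [[0,80,0],[0,0,0]],
    [[0,120,0],[0,0,0]],
    [[0,160,0],[0,0,0]],
    [[0,195,0],[0,0,0]],
    [[0,214,0],[0,0,0]],
    [[0,214,0],[0,0,0]],
    [[0,214,0],[0,0,0]],
  ],
)

```text
time_s: 13.6
tool_pos: [0.5203, 0.2373, 0.1637]
tool_rot: [179.9, 0.0, -5.7]
force: [0.1, -0.5, -0.8]
grip_width: 0.0528
```

>>> apply_moves(
  targets=[
    [[0,0,0],[-0.01,-0.1,0]],
    [[0,0,0],[-0.02,-0.2,0]],
    [[0,0,0],[-0.03,-0.3,0]],
    [[0,0,0],[-0.04,-0.4,0]],
    [[0,0,0],[-0.05,-0.5,0]],
    [[0,0,0],[-0.0528,-0.521,0]],
    [[0,0,0],[-0.0528,-0.521,0]],
  ],
)

```text
time_s: 14.3
tool_pos: [0.5201, 0.2361, 0.1636]
tool_rot: [179.8, -30.0, -5.7]
force: [0.2, 0.2, -0.5]
grip_width: 0.0528
```

>>> apply_moves(
  targets=[
    [[4,0,-10],[0,0,0]],
    [[8,1,-25],[0,0,0]],
    [[13,1,-40],[0,0,0]],
    [[17,1,-52],[0,0,0]],
    [[17,1,-52],[0,0,0]],
    [[17,1,-52],[0,0,0]],
    [[17,1,-52],[0,0,0]],
  ],
)

```text
time_s: 15.0
tool_pos: [0.5421, 0.2297, 0.1197]
tool_rot: [-179.7, -29.0, -5.5]
force: [0.6, -0.2, -1.0]
grip_width: 0.0531
```

```bash
cat > run4.py <<'E'
from fit import *
import pickle,sys
a0,b0,Q=pickle.load(open("s.pkl","rb"))
a=snap("top");b=snap("side"); pickle.dump((a,b),open("s4.pkl","wb"))
o=env.get_obs(); tp=o["tool_pos"]; print(tp,o["tool_rot"],o["force"],o["grip_width"],o["time_s"])
D=np.array([.557,.2364,.064]); ps=-.101
Rd=(Ro.from_euler('Z',ps)*Ro.from_euler('Y',-30,degrees=True)).as_matrix()
print("tcp in deck mm",((tp-D)@Rd*1e3).round(1))
Rt=Ro.from_euler('xyz',o["tool_rot"],degrees=True).as_matrix()
print("base axes err deg: xaxis in deck",(Rd.T@Rt[:,0]).round(3),"z",(-(Rd.T@Rt[:,2])).round(3))
Rb=np.c_[Rt[:,0],-Rt[:,1],-Rt[:,2]]
Ob=tp+Rb@np.array([-.001,0,.0065])
base=[np.array([[-.0625,.0265,z],[.0625,.0265,z],[.0625,-.0265,z],[-.0625,-.0265,z],[-.0625,-.00625,z],[-.0245,-.00625,z],[-.0245,.00625,z],[-.0625,.00625,z]]) for z in (0,.012)]
rails=[np.array([[-.082,s*.02,0],[.082,s*.02,0]]) for s in (1,-1)]+[np.array([[-.0425,0,0],[-.0425,0,.017]])]
tiles=[]
for p,w in ((a0,0),(b0,0),(a,1),(b,1)):
    ctr=proj(p,[[.555,.2364,.06]])[0]; o0=np.round(ctr).astype(int)-[40,34]; F=5
    im=cv2.resize(np.ascontiguousarray(p["image"][o0[1]:o0[1]+60,o0[0]:o0[0]+80,::-1]),None,fx=F,fy=F,interpolation=cv2.INTER_CUBIC)
    L=[(D+k@Rd.T,(0,255,0)) for k in rails]
    if w: L+=[(Ob+k@Rb.T,(255,255,0)) for k in base]
    for k,c_ in L: cv2.polylines(im,[np.round((proj(p,k)-o0+.5)*F*8).astype(np.int32)],len(k)>2,c_,1,cv2.LINE_AA,3)
    tiles.append(im)
cv2.imwrite(sys.argv[1],np.vstack([np.hstack(tiles[:2]),np.hstack(tiles[2:])]))
E
python3 run4.py pics/ov4.png
```

```text
[0.54098985 0.23218154 0.11957569] [-179.73398542  -29.04536537   -5.26849224] [ 0.57253849  0.83540597 -0.56188503] 0.052695333672850654 15.1
tcp in deck mm [14.4 -5.8 55.9]
base axes err deg: xaxis in deck [ 1.     0.008 -0.017] z [ 0.017 -0.009  1.   ]
```

View pics/ov4.png

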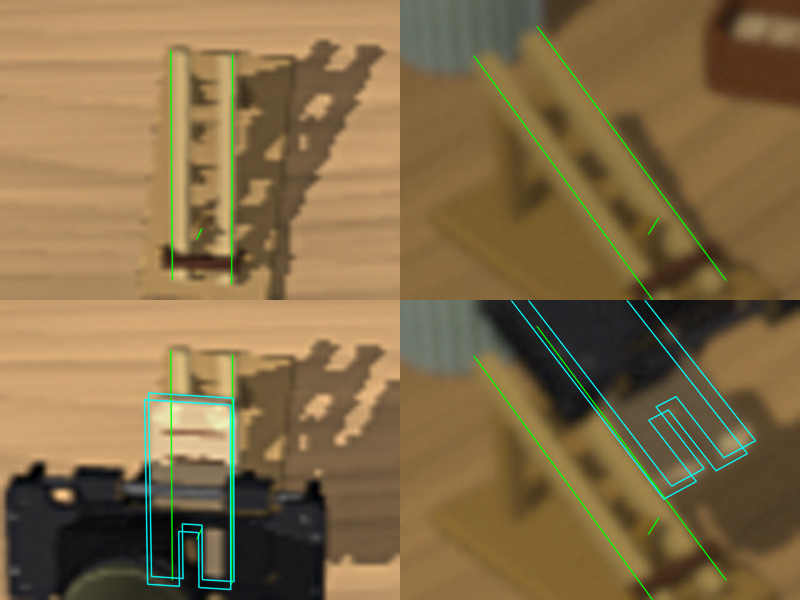

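```bash
cat > run5.py <<'E'
from fit import *
import pickle
o=env.get_obs(); print(o["qpos"].round(1),o["tool_pos"],o["tool_rot"])
a0,b0,Q=pickle.load(open("s.pkl","rb"))
D=np.array([.557,.2364,.064]); ps=-.101
Rd=(Ro.from_euler('Z',ps)*Ro.from_euler('Y',-30,degrees=True)).as_matrix()
ys=np.arange(-.032,.0321,.002)
for p in (a0,b0):
  for x0,x1 in ((-.03,.02),(.03,.075)):
    prof=[]
    for y in ys:
        k=np.array([[x,y,0] for x in np.linspace(x0,x1,40)]); u=proj(p,D+k@Rd.T)
        v=cv2.remap(p["image"].astype(np.float32),u[:,0].astype(np.float32).reshape(-1,1),u[:,1].astype(np.float32).reshape(-1,1),cv2.INTER_LINEAR)
        prof.append(np.median(v.reshape(-1,3),0))
    prof=np.array(prof)
    print(" ".join(f"{int(round(y*1e3))}:{int(q[0])}/{int(q[2])}" for y,q in zip(ys,prof)))
E
python3 run5.py
```

```text
[ -32.4    0.8   -5.3  121.7   31.1   39.5 -154.1] [0.54098985 0.23218154 0.11957569] [-179.73398542  -29.04536537   -5.26849224]
-32:107/54 -30:101/51 -28:98/50 -26:103/54 -24:111/60 -22:141/79 -20:169/97 -18:194/111 -16:199/114 -14:196/111 -12:185/100 -10:176/91 -8:168/83 -6:163/79 -4:160/78 -2:156/77 0:153/77 2:155/77 4:151/76 6:147/76 8:148/81 10:160/92 12:194/112 14:199/114 16:198/113 18:190/105 20:181/96 22:172/86 24:171/84 26:171/84 28:171/85 30:172/87 32:175/91
-32:113/57 -30:121/60 -28:121/60 -26:121/62 -24:124/66 -22:149/84 -20:171/98 -18:193/111 -16:199/114 -14:196/111 -12:185/100 -10:175/90 -8:167/83 -6:161/79 -4:154/76 -2:145/71 0:136/67 2:129/63 4:124/63 6:128/68 8:151/85 10:175/101 12:198/114 14:199/114 16:196/111 18:187/103 20:178/93 22:170/84 24:172/85 26:176/90 28:183/98 30:187/102 32:191/105
-32:96/45 -30:86/42 -28:81/39 -26:82/39 -24:89/42 -22:102/48 -20:118/56 -18:133/62 -16:142/67 -14:145/68 -12:145/68 -10:141/67 -8:136/63 -6:129/60 -4:121/55 -2:110/48 0:100/41 2:94/38 4:93/37 6:96/39 8:105/45 10:118/52 12:131/60 14:140/65 16:145/68 18:144/68 20:141/66 22:136/64 24:130/59 26:124/54 28:120/48 30:117/45 32:114/42
-32:129/59 -30:128/59 -28:128/59 -26:129/60 -24:131/61 -22:134/62 -20:139/65 -18:143/67 -16:146/68 -14:146/68 -12:144/68 -10:141/66 -8:136/64 -6:131/59 -4:126/55 -2:124/52 0:120/53 2:118/53 4:118/54 6:117/55 8:120/57 10:128/60 12:137/65 14:143/67 16:145/68 18:144/68 20:140/66 22:135/64 24:130/60 26:126/57 28:122/54 30:120/54 32:122/56
```

Joint 7 has hit its limit (-154°), so this grasp can't reach the final pose. The fix is to set the base back on the block, turn the tool half round and regrasp. The base keeps its own heading.

>>> apply_moves(
  targets=[
    [[-4,0,12],[0,0,0]],
    [[-8,0,24],[0,0,0]],
    [[-12,-1,36],[0,0,0]],
    [[-17,-1,52],[0,0,0]],
    [[-17,-1,52],[0,0,0]],
  ],
)

```text
time_s: 15.6
tool_pos: [0.5245, 0.2309, 0.1758]
tool_rot: [-179.4, -29.4, -5.5]
force: [-0.2, -0.0, -0.3]
grip_width: 0.0528
```

>>> apply_moves(
  targets=[
    [[0,0,0],[0.01,0.1,0]],
    [[0,0,0],[0.02,0.2,0]],
    [[0,0,0],[0.03,0.3,0]],
    [[0,0,0],[0.04,0.4,0]],
    [[0,0,0],[0.05,0.5,0]],
    [[0,0,0],[0.0528,0.521,0]],
    [[0,0,0],[0.0528,0.521,0]],
  ],
)

```text
time_s: 16.3
tool_pos: [0.5239, 0.2295, 0.171]
tool_rot: [-179.5, 0.9, -5.5]
force: [-0.2, -0.3, -1.1]
grip_width: 0.0529
```

>>> apply_moves(
  targets=[
    [[0,-20,0],[0,0,0]],
    [[0,-60,0],[0,0,0]],
    [[0,-100,0],[0,0,0]],
    [[0,-140,0],[0,0,0]],
    [[0,-180,0],[0,0,0]],
    [[0,-214,0],[0,0,0]],
    [[0,-214,0],[0,0,0]],
  ],
)

```text
time_s: 17.0
tool_pos: [0.522, 0.0108, 0.1719]
tool_rot: [-179.6, 0.8, -5.8]
force: [0.4, 0.7, -0.5]
grip_width: 0.0528
```

>>> apply_moves(
  targets=[
    [[0,-40,0],[0,0,0.02]],
    [[1,-85,0],[0,0,0.04]],
    [[2,-130,0],[0,0,0.06]],
    [[3,-175,0],[0,0,0.08]],
    [[4,-220,0],[0,0,0.1]],
    [[5,-260,0],[0,0,0.12]],
    [[6,-295,0],[0,0,0.148]],
    [[7,-320,0],[0,0,0.148]],
  ],
)

```text
time_s: 17.8
tool_pos: [0.5293, -0.3046, 0.1716]
tool_rot: [-179.5, 0.9, 3.1]
force: [0.2, -0.3, -2.1]
grip_width: 0.0526
```

>>> apply_moves(
  targets=[
    [[0,0,0],[0,0,0]],
    [[0,0,0],[0,0,0]],
    [[0,0,0],[0,0,0]],
    [[0,0,0],[0,0,0]],
  ],
)

```text
time_s: 18.2
tool_pos: [0.5306, -0.3011, 0.1716]
tool_rot: [-179.4, 0.9, 3.3]
force: [-0.1, 0.0, -0.9]
grip_width: 0.0532
```

```bash
python3 -c "
from h import *
o=env.get_obs(); print(o['tool_pos'],o['tool_rot'],o['qpos'].round(1),o['force'],o['grip_width'],o['time_s'])"
```

```text
[ 0.53061415 -0.30105467  0.17164968] [-179.37498937    0.86248428    3.2919698 ] [  8.3  16.5  22.8  92.8  -6.7  73.  -54.4] [-0.11937565  0.00184372 -0.92920622] 0.05316231376455322 18.2
```

>>> apply_moves(
  targets=[
    [[-2,3,-20],[-0.0055,-0.0075,-0.005]],
    [[-4,5,-50],[-0.011,-0.0151,-0.0098]],
    [[-4,5,-80],[-0.011,-0.0151,-0.0098]],
    [[-4,5,-100],[-0.011,-0.0151,-0.0098]],
    [[-4,5,-108],[-0.011,-0.0151,-0.0098]],
    [[-4,5,-108],[-0.011,-0.0151,-0.0098]],
    [[-4,5,-108],[-0.011,-0.0151,-0.0098]],
  ],
)

```text
time_s: 18.9
tool_pos: [0.527, -0.2982, 0.0648]
tool_rot: [179.9, -0.0, 2.6]
force: [0.2, 0.3, -0.6]
grip_width: 0.0528
```

>>> apply_moves(
  targets=[
    [[0,0,0],[0,0,0]],
    [[0,0,0],[0,0,0]],
    [[0,0,0],[0,0,0]],
  ],
)

```text
time_s: 19.2
tool_pos: [0.5265, -0.2985, 0.0644]
tool_rot: [179.9, -0.0, 2.6]
force: [0.1, 0.1, -0.6]
grip_width: 0.0526
```

>>> apply_moves(
  targets=[
    [[0,2,-4],[0,0,0]],
    [[0,2,-7],[0,0,0]],
    [[0,2,-9],[0,0,0]],
    [[0,2,-10],[0,0,0]],
    [[0,2,-11],[0,0,0]],
    [[0,2,-11],[0,0,0]],
    [[0,2,-11],[0,0,0]],
  ],
)

```text
time_s: 19.9
tool_pos: [0.526, -0.2961, 0.0535]
tool_rot: [179.9, 0.1, 2.6]
force: [-2.8, 2.5, 6.2]
grip_width: 0.0526
```

>>> apply_moves(
  targets=[
    [[0,0,0.8],[0,0,0]],
    [[0,0,0.8],[0,0,0]],
  ],
)

```text
time_s: 20.1
tool_pos: [0.5262, -0.2964, 0.0536]
tool_rot: [179.9, 0.0, 2.6]
force: [0.3, 0.5, 0.9]
grip_width: 0.0527
```

>>> apply_moves(
  targets=[
    [[0,0,0],[0,0,0]],
    [[0,0,0],[0,0,0]],
    [[0,0,0],[0,0,0]],
    [[0,0,0],[0,0,0]],
    [[0,0,0],[0,0,0]],
  ],
  hand=87,
)

```text
time_s: 20.6
tool_pos: [0.526, -0.2963, 0.0534]
tool_rot: [179.9, 0.1, 2.6]
force: [-0.3, -1.0, 0.5]
grip_width: 0.0829
```

>>> apply_moves(
  targets=[
    [[0,0,15],[0,0,0]],
    [[0,0,40],[0,0,0]],
    [[0,0,70],[0,0,0]],
    [[0,0,90],[0,0,0]],
    [[0,0,90],[0,0,0.12]],
    [[0,0,90],[0,0,0.26]],
    [[0,0,90],[0,0,0.4]],
    [[0,0,90],[0,0,0.54]],
  ],
)

```text
time_s: 21.4
tool_pos: [0.5263, -0.2965, 0.1449]
tool_rot: [179.8, 0.0, 33.8]
force: [-0.3, 0.3, -0.3]
grip_width: 0.0869
```

Run:
```python
from h import *
b=snap("side"); im=b["image"][130:230,330:450,::-1]; a=snap("top"); ia=a["image"][165:265,350:470,::-1]
cv2.imwrite("pics/p3.png",cv2.resize(np.hstack([im,ia]),(800,333),interpolation=cv2.INTER_CUBIC))
o=env.get_obs(); print(o["tool_pos"],o["tool_rot"],o["force"],o["grip_width"],o["time_s"],o["qpos"].round(1))
```

```text
[ 0.52626676 -0.29649636  0.14469585] [1.79837517e+02 1.44739792e-02 3.35088580e+01] [ 0.38432314  0.11139915 -0.32238795] 0.08742456764451786 21.5 [ 11.   15.8  18.7  96.5  -5.3  68.5 -25.5]
```

View pics/p3.png

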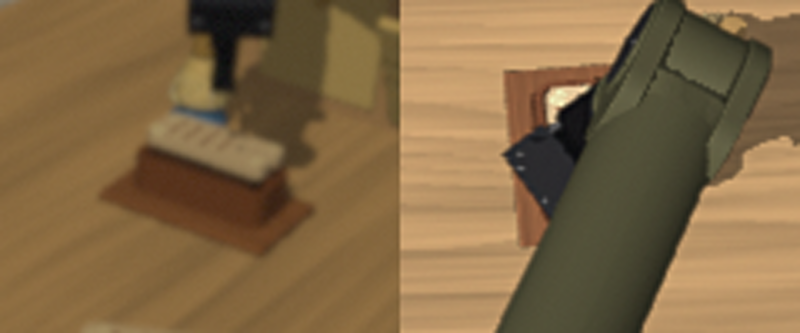

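>>> apply_moves(
  targets=[
    [[0,0,0],[0,0,0.14]],
    [[0,0,0],[0,0,0.28]],
    [[0,0,0],[0,0,0.42]],
    [[0,0,0],[0,0,0.56]],
    [[0,0,0],[0,0,0.7]],
    [[0,0,0],[0,0,0.84]],
    [[0,0,0],[0,0,0.98]],
    [[0,0,0],[0,0,1.12]],
  ],
)

```text
time_s: 22.3
tool_pos: [0.5261, -0.2965, 0.1442]
tool_rot: [179.9, 0.1, 97.8]
force: [-0.4, 0.1, 0.1]
grip_width: 0.0869
```

>>> apply_moves(
  targets=[
    [[0,0,0],[0,0,0.14]],
    [[0,0,0],[0,0,0.28]],
    [[0,0,0],[0,0,0.42]],
    [[0,0,0],[0,0,0.56]],
    [[0,0,0],[0,0,0.7]],
    [[0,0,0],[0,0,0.84]],
    [[0,0,0],[0,0,0.98]],
    [[0,0,0],[0,0,1.12]],
  ],
)

```text
time_s: 23.1
tool_pos: [0.5261, -0.2965, 0.1442]
tool_rot: [179.9, 0.1, 161.9]
force: [0.4, 0.8, -0.8]
grip_width: 0.0869
```

>>> apply_moves(
  targets=[
    [[0,0,0],[0,0,0.14]],
    [[0,0,0],[0,0,0.28]],
    [[0,0,0],[0,0,0.362]],
    [[0,0,0],[0,0,0.362]],
    [[0,0,0],[0,0,0.362]],
  ],
)

```text
time_s: 23.6
tool_pos: [0.5261, -0.2965, 0.1439]
tool_rot: [179.9, 0.1, -177.7]
force: [0.1, 0.2, 0.9]
grip_width: 0.0872
```

```bash
python3 -c "
from h import *
o=env.get_obs(); print(o['tool_pos'],o['tool_rot'],o['qpos'].round(1),o['force'],o['grip_width'],o['time_s'])"
```

```text
[ 0.52608661 -0.296469    0.14391919] [ 1.79919363e+02  8.54169518e-02 -1.77655736e+02] [ 26.6  15.6   0.4  95.9  -0.2  68.5 119.4] [0.0833031  0.24066679 0.90465843] 0.08716592638249074 23.6
```

>>> apply_moves(
  targets=[
    [[0,0,-20],[0,0,0.005]],
    [[0,0,-45],[0,0,0.005]],
    [[0,0,-65],[0,0,0.005]],
    [[0,0,-80],[0,0,0.005]],
    [[0,0,-88],[0,0,0.005]],
    [[0,0,-90],[0,0,0.005]],
    [[0,0,-90],[0,0,0.005]],
    [[0,0,-90],[0,0,0.005]],
  ],
)

```text
time_s: 24.4
tool_pos: [0.5268, -0.2966, 0.0545]
tool_rot: [180.0, 0.2, -177.1]
force: [0.7, -0.4, 0.3]
grip_width: 0.0869
```

>>> apply_moves(
  targets=[
    [[0,0,0],[0,0,0]],
    [[0,0,0],[0,0,0]],
    [[0,0,0],[0,0,0]],
    [[0,0,0],[0,0,0]],
    [[0,0,0],[0,0,0]],
    [[0,0,0],[0,0,0]],
    [[0,0,0],[0,0,0]],
  ],
  hand=40,
  squeeze=25,
)

```text
time_s: 25.1
tool_pos: [0.526, -0.2962, 0.0535]
tool_rot: [179.9, 0.1, -177.1]
force: [0.6, 0.3, 0.5]
grip_width: 0.0527
```

>>> apply_moves(
  targets=[
    [[0,0,5],[0,0,0]],
    [[0,0,15],[0,0,0]],
    [[0,0,30],[0,0,0]],
    [[0,0,50],[0,0,0]],
    [[0,0,80],[0,0,0]],
    [[0,0,110],[0,0,0]],
    [[0,0,110],[0,0,0]],
  ],
)

```text
time_s: 25.8
tool_pos: [0.5291, -0.2979, 0.1702]
tool_rot: [-179.8, 0.6, -177.1]
force: [0.6, 0.1, 0.1]
grip_width: 0.0527
```

```bash
python3 -c "
from h import *
o=env.get_obs(); print(o['tool_pos'],o['tool_rot'],o['qpos'].round(1),o['force'],o['grip_width'],o['time_s'])"
```

```text
[ 0.52911402 -0.29789685  0.17020088] [-179.7976969     0.58843977 -177.13043929] [ 26.6  14.4   0.4  94.2  -0.2  70.8 119.9] [0.58625396 0.1045619  0.12189776] 0.05268649321657966 25.8
```

>>> apply_moves(
  targets=[
    [[0,25,0],[0,0,-0.01]],
    [[0,68,0],[0,0,-0.03]],
    [[0,112,0],[0,0,-0.05]],
    [[-2,156,0],[0,0,-0.07]],
    [[-4,200,0],[0,0,-0.09]],
    [[-6,244,0],[0,0,-0.12]],
    [[-7,288,0],[0,0,-0.15]],
    [[-7,320,0],[0,0,-0.165]],
  ],
)

```text
time_s: 26.6
tool_pos: [0.5185, 0.0272, 0.1641]
tool_rot: [179.9, 0.1, 173.5]
force: [1.1, -0.2, -0.8]
grip_width: 0.0528
```

>>> apply_moves(
  targets=[
    [[0,40,0],[0,0,0]],
    [[0,80,0],[0,0,0]],
    [[0,120,0],[0,0,0]],
    [[0,160,0],[0,0,0]],
    [[0,195,0],[0,0,0]],
    [[0,213,0],[0,0,0]],
    [[0,213,0],[0,0,0]],
    [[0,213,0],[0,0,0]],
  ],
)

```text
time_s: 27.4
tool_pos: [0.519, 0.2362, 0.1635]
tool_rot: [179.9, 0.1, 173.4]
force: [-0.2, -0.9, -1.1]
grip_width: 0.0527
```

>>> apply_moves(
  targets=[
    [[0,0,0],[-0.012,-0.1,0]],
    [[0,0,0],[-0.023,-0.2,0]],
    [[0,0,0],[-0.035,-0.3,0]],
    [[0,0,0],[-0.046,-0.4,0]],
    [[0,0,0],[-0.058,-0.5,0]],
    [[0,0,0],[-0.06,-0.52,0]],
    [[0,0,0],[-0.06,-0.52,0]],
    [[0,0,0],[-0.06,-0.52,0]],
  ],
)

```text
time_s: 28.2
tool_pos: [0.5197, 0.2352, 0.164]
tool_rot: [179.9, 30.1, 173.3]
force: [0.3, 0.4, -2.4]
grip_width: 0.0528
```

```bash
cat > st.py <<'E'
from fit import *
D=np.array([.557,.2364,.064]); ps=-.115
Rd=(Ro.from_euler('Z',ps)*Ro.from_euler('Y',-30,degrees=True)).as_matrix()
def st():
    o=env.get_obs(); tp=o["tool_pos"]; print(tp.round(4),o["tool_rot"].round(2),o["grip_width"].round(4),o["time_s"],"q",o["qpos"].round(1))
    Rt=Ro.from_euler('xyz',o["tool_rot"],degrees=True).as_matrix()
    print("tcp in deck mm",((tp-D)@Rd*1e3).round(1),"F deck",(o["force"]@Rd).round(1))
    s=np.sign(Rt[0,0]); Rb=np.c_[s*Rt[:,0],-s*Rt[:,1],-Rt[:,2]]
    print("rot err in world rotvec to deck",Ro.from_matrix(Rd@Rb.T).as_rotvec().round(4))
    return o,tp,Rb
if __name__=="__main__":
    st(); print("deck axes in world x,y,z\n",Rd.T.round(3))
E
python3 st.py
```

```text
Traceback (most recent call last):
  File "st.py", line 12, in <module>
    st(); print("deck axes in world x,y,z\n",Rd.T.round(3))
    ~~^^
  File "st.py", line 5, in st
    o=env.get_obs(); tp=o["tool_pos"]; print(tp.round(4),o["tool_rot"].round(2),o["grip_width"].round(4),o["time_s"],"q",o["qpos"].round(1))
                                                                                ^^^^^^^^^^^^^^^^^^^^^
AttributeError: 'float' object has no attribute 'round'
```

>>> apply_moves(
  targets=[
    [[6,0,-12],[0,0,0]],
    [[12,1,-28],[0,0,0]],
    [[18,1,-44],[0,0,0]],
    [[24,2,-58],[0,0,0]],
    [[30,2,-70],[0,0,0]],
    [[30,2,-70],[0,0,0]],
    [[30,2,-70],[0,0,0]],
    [[30,2,-70],[0,0,0]],
  ],
)

```text
time_s: 29.0
tool_pos: [0.5495, 0.2389, 0.0939]
tool_rot: [179.9, 30.1, 173.4]
force: [-0.6, -0.4, -1.3]
grip_width: 0.0524
```

```bash
sed -i 's/o\["grip_width"\].round(4)/round(o["grip_width"],4)/' st.py
cat > run6.py <<'E'
from st import *
import pickle,sys
a0,b0,Q=pickle.load(open("s.pkl","rb"))
a=snap("top");b=snap("side"); pickle.dump((a,b),open("s6.pkl","wb"))
o,tp,Rb=st(); print(Rd.T.round(3))
Ob=tp+Rb@np.array([-.001,0,.0065]); print("base in deck",((Ob-D)@Rd*1e3).round(1))
base=[np.array([[-.0625,.0265,z],[.0625,.0265,z],[.0625,-.0265,z],[-.0625,-.0265,z],[-.0625,-.00625,z],[-.0245,-.00625,z],[-.0245,.00625,z],[-.0625,.00625,z]]) for z in (0,.012)]
rails=[np.array([[-.082,s*y,0],[.082,s*y,0]]) for s in (1,-1) for y in (.02,)]+[np.array([[-.0425,0,0],[-.0425,0,.017]])]
tiles=[]
for p in (a,b):
    ctr=proj(p,[[.545,.2364,.07]])[0]; o0=np.round(ctr).astype(int)-[25,30]; F=8
    im=cv2.resize(np.ascontiguousarray(p["image"][o0[1]:o0[1]+60,o0[0]:o0[0]+50,::-1]),None,fx=F,fy=F,interpolation=cv2.INTER_CUBIC)
    for k,c_ in [(D+k@Rd.T,(0,255,0)) for k in rails]+[(Ob+k@Rb.T,(255,255,0)) for k in base]:
        cv2.polylines(im,[np.round((proj(p,k)-o0+.5)*F*8).astype(np.int32)],len(k)>2,c_,1,cv2.LINE_AA,3)
    tiles.append(im)
cv2.imwrite(sys.argv[1],np.hstack(tiles))
# lateral profile across base's upper part, on top face, top camera (z=.012 plane)
ys=np.arange(-.034,.0341,.002)
for p in (a,b):
    pr=[]
    for y in ys:
        u=proj(p,Ob+np.array([[x,y,.012] for x in (np.linspace(.04,.058,20) if p is a else np.linspace(-.06,-.045,20))])@Rb.T).astype(np.float32)
        pr.append(np.median(cv2.remap(p["image"].astype(np.float32),u[:,:1].copy(),u[:,1:].copy(),cv2.INTER_LINEAR).reshape(-1,3),0))
    print(" ".join(f"{int(round(y*1e3))}:{int(q[0])}/{int(q[2])}" for y,q in zip(ys,pr)))
E
python3 run6.py pics/ov6.png
```

```text
[0.5494 0.239  0.0943] [179.84  30.12 173.39] 0.0526 29.1 q [-13.6   5.3 -25.9 121.3  39.3  38.4  16.4]
tcp in deck mm [ 8.4  1.8 30.2] F deck [-0.2  1.  -0.6]
rot err in world rotvec to deck [-0.0021  0.0024 -0.0009]
[[ 0.86  -0.099  0.5  ]
 [ 0.115  0.993  0.   ]
 [-0.497  0.057  0.866]]
base in deck [ 7.4  1.7 36.7]
-34:150/76 -32:131/76 -30:133/86 -28:174/117 -26:206/140 -24:230/157 -22:230/159 -20:229/159 -18:229/159 -16:228/158 -14:228/157 -12:224/154 -10:223/150 -8:222/148 -6:222/148 -4:222/148 -2:223/149 0:223/148 2:223/149 4:223/151 6:226/155 8:228/161 10:232/168 12:233/169 14:230/165 16:227/160 18:226/159 20:227/160 22:223/149 24:217/135 26:205/119 28:200/112 30:198/109 32:199/110 34:199/110
-34:87/42 -32:88/44 -30:92/47 -28:99/53 -26:107/61 -24:112/66 -22:114/68 -20:113/68 -18:111/67 -16:111/66 -14:110/67 -12:108/65 -10:105/63 -8:101/61 -6:97/58 -4:94/56 -2:92/54 0:91/51 2:90/50 4:91/51 6:94/55 8:97/58 10:98/58 12:98/60 14:98/60 16:98/59 18:98/59 20:99/60 22:99/59 24:98/59 26:99/59 28:98/58 30:95/54 32:96/51 34:102/51
```

View pics/ov6.png

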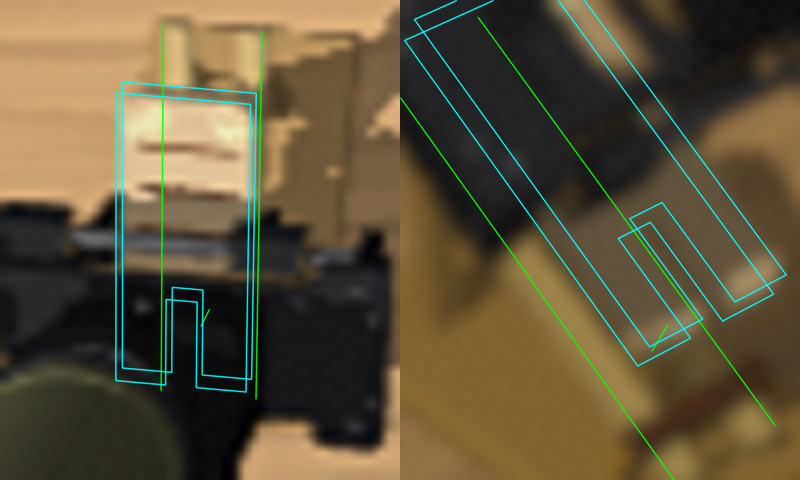

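>>> apply_moves(
  targets=[
    [[2,-1,-4],[0,0,0]],
    [[5,-1.7,-9],[0,0,0]],
    [[7.4,-1.9,-13],[0,0,0]],
    [[8.9,-2.0,-15.6],[0,0,0]],
    [[9.9,-2.1,-17.3],[0,0,0]],
    [[10.9,-2.3,-19],[0,0,0]],
    [[11.3,-2.3,-19.9],[0,0,0]],
    [[11.3,-2.3,-19.9],[0,0,0]],
  ],
)

```text
time_s: 29.9
tool_pos: [0.5603, 0.2364, 0.0734]
tool_rot: [179.9, 30.0, 173.4]
force: [-0.4, 0.6, -0.5]
grip_width: 0.0525
```

```bash
python3 st.py | head -3
```

```text
[0.5603 0.2364 0.0734] [179.9   30.05 173.42] 0.0525 29.9 q [-13.7   8.2 -25.  121.2  42.8  36.6  13.9]
tcp in deck mm [7.6 0.4 6.5] F deck [-0.7  0.6 -0.2]
rot err in world rotvec to deck [-0.0014  0.001  -0.001 ]
```

>>> apply_moves(
  targets=[
    [[1,-0.1,-1.7],[0,0,0]],
    [[2,-0.2,-3.5],[0,0,0]],
    [[3,-0.3,-5.2],[0,0,0]],
    [[4,-0.4,-7],[0,0,0]],
    [[4.5,-0.5,-7.8],[0,0,0]],
    [[4.5,-0.5,-7.8],[0,0,0]],
  ],
)

```text
time_s: 30.5
tool_pos: [0.5648, 0.2359, 0.0655]
tool_rot: [179.9, 30.0, 173.4]
force: [0.6, 0.0, -0.5]
grip_width: 0.0529
```

```bash
python3 st.py | head -3
```

```text
[0.5648 0.2359 0.0655] [179.91  30.04 173.42] 0.0529 30.5 q [-13.9   9.3 -24.6 121.1  44.2  35.9  12.8]
tcp in deck mm [ 7.5  0.4 -2.6] F deck [ 0.2  0.1 -0.7]
rot err in world rotvec to deck [-0.0013  0.0008 -0.001 ]
```

>>> apply_moves(
  targets=[
    [[0.5,0,-0.9],[0,0,0]],
    [[1,-0.1,-1.7],[0,0,0]],
    [[1.5,-0.1,-2.6],[0,0,0]],
    [[1.5,-0.1,-2.6],[0,0,0]],
  ],
)

```text
time_s: 30.9
tool_pos: [0.5663, 0.2358, 0.063]
tool_rot: [179.9, 30.0, 173.4]
force: [0.3, 0.6, 0.1]
grip_width: 0.0529
```

>>> apply_moves(
  targets=[
    [[0.5,0,-0.9],[0,0,0]],
    [[0.5,0,-0.9],[0,0,0]],
  ],
)

```text
time_s: 31.1
tool_pos: [0.5668, 0.2358, 0.0621]
tool_rot: [179.9, 30.0, 173.4]
force: [0.7, -0.9, -0.7]
grip_width: 0.0527
```

```bash
python3 st.py | head -3
```

```text
[0.5668 0.2358 0.0621] [179.9   30.05 173.41] 0.0527 31.1 q [-14.    9.8 -24.4 121.   44.8  35.6  12.3]
tcp in deck mm [ 7.6  0.6 -6.5] F deck [ 0.3 -0.8 -1. ]
rot err in world rotvec to deck [-0.0014  0.001  -0.0009]
```

>>> apply_moves(
  targets=[
    [[0.5,0,-0.9],[0,0,0]],
    [[0.5,0,-0.9],[0,0,0]],
  ],
)

```text
time_s: 31.3
tool_pos: [0.5673, 0.2358, 0.0612]
tool_rot: [179.9, 30.0, 173.4]
force: [-0.4, 0.7, -0.4]
grip_width: 0.0529
```

>>> apply_moves(
  targets=[
    [[0.5,0,-0.9],[0,0,0]],
    [[0.5,0,-0.9],[0,0,0]],
  ],
)

```text
time_s: 31.5
tool_pos: [0.5678, 0.236, 0.0607]
tool_rot: [179.9, 30.1, 173.4]
force: [-2.8, -0.2, 2.5]
grip_width: 0.0525
```

```bash
python3 st.py | head -3
```

```text
[0.5678 0.236  0.0607] [179.9   30.07 173.42] 0.0525 31.5 q [-14.   10.  -24.3 120.9  45.1  35.5  12. ]
tcp in deck mm [ 7.7  0.8 -8.3] F deck [-1.2 -0.5  3.5]
rot err in world rotvec to deck [-0.0014  0.0014 -0.0011]
```

>>> apply_moves(
  targets=[
    [[-1,0.1,-0.2],[0,0,0]],
    [[-1.9,0.2,-0.7],[0,0,0]],
    [[-2.7,0.3,-1.2],[0,0,0]],
    [[-3.6,0.4,-1.7],[0,0,0]],
    [[-3.6,0.4,-1.7],[0,0,0]],
  ],
)

```text
time_s: 32.0
tool_pos: [0.564, 0.2363, 0.0585]
tool_rot: [179.9, 30.0, 173.4]
force: [-0.1, 0.4, -0.9]
grip_width: 0.0531
```

```bash
python3 st.py | head -3
```

```text
[0.564  0.2363 0.0585] [179.91  30.04 173.43] 0.0531 32.0 q [-14.2   9.9 -24.4 121.4  45.4  35.4  11.4]
tcp in deck mm [ 3.3  0.7 -8.2] F deck [-0.6  0.4 -0.7]
rot err in world rotvec to deck [-0.0013  0.0008 -0.0011]
```

>>> apply_moves(
  targets=[
    [[-0.9,0.1,-0.5],[0,0,0]],
    [[-1.7,0.2,-1],[0,0,0]],
    [[-1.7,0.2,-1],[0,0,0]],
  ],
)

```text
time_s: 32.3
tool_pos: [0.5633, 0.2364, 0.0584]
tool_rot: [179.9, 30.1, 173.4]
force: [2.7, -0.5, -0.8]
grip_width: 0.0527
```

>>> apply_moves(
  targets=[
    [[-0.9,0.1,-0.5],[0,0,0]],
    [[-0.9,0.1,-0.5],[0,0,0]],
  ],
)

```text
time_s: 32.5
tool_pos: [0.5632, 0.2364, 0.0585]
tool_rot: [179.9, 30.2, 173.4]
force: [4.1, -1.8, 0.9]
grip_width: 0.0527
```

```bash
python3 st.py | head -3
```

```text
[0.5632 0.2364 0.0585] [179.86  30.21 173.38] 0.0527 32.5 q [-14.4   9.8 -24.4 121.6  45.7  35.3  11. ]
tcp in deck mm [ 2.6  0.7 -7.8] F deck [ 4.2 -1.3 -1.3]
rot err in world rotvec to deck [-0.0017  0.0038 -0.0008]
```

>>> apply_moves(
  targets=[
    [[0.9,-0.1,-0.1],[0,0,0]],
    [[1.1,-0.1,-0.3],[0,0,0]],
    [[1.1,-0.1,-0.3],[0,0,0]],
  ],
)

```text
time_s: 32.8
tool_pos: [0.5634, 0.2364, 0.058]
tool_rot: [179.9, 30.1, 173.4]
force: [0.5, -2.6, 6.6]
grip_width: 0.0524
```

```bash
python3 st.py | head -3
```

```text
[0.5634 0.2364 0.058 ] [179.9   30.15 173.39] 0.0524 32.8 q [-14.4   9.9 -24.4 121.5  45.7  35.4  11. ]
tcp in deck mm [ 2.5  0.7 -8.3] F deck [ 4.  -2.5  5.3]
rot err in world rotvec to deck [-0.0011  0.0027 -0.0005]
```

>>> apply_moves(
  targets=[
    [[0,0,0],[0,0,0]],
    [[0,0,0],[0,0,0]],
  ],
  squeeze=5,
)

```text
time_s: 33.0
tool_pos: [0.5634, 0.2365, 0.058]
tool_rot: [179.9, 30.1, 173.4]
force: [0.3, -1.7, 4.8]
grip_width: 0.0525
```

>>> apply_moves(
  targets=[
    [[0,0,0],[0,0,0]],
    [[0,0,0],[0,0,0]],
    [[0,0,0],[0,0,0]],
  ],
  hand=58,
)

```text
time_s: 33.3
tool_pos: [0.5619, 0.2366, 0.0561]
tool_rot: [179.9, 30.0, 173.4]
force: [-0.2, 0.6, -0.8]
grip_width: 0.0576
```

```bash
python3 st.py | head -3
python3 - <<'E'
from h import *
b=snap("side"); im=b["image"][200:300,220:320,::-1]; a=snap("top"); ia=a["image"][160:260,200:300,::-1]
cv2.imwrite("pics/r1.png",cv2.resize(np.hstack([im,ia]),(800,400),interpolation=cv2.INTER_CUBIC))
E
```

```text
[0.5619 0.2366 0.0561] [179.92  29.97 173.45] 0.0576 33.3 q [-14.4  10.  -24.4 121.6  45.6  35.3  11. ]
tcp in deck mm [ 0.2  0.7 -9.2] F deck [-0.6  0.6 -0.5]
rot err in world rotvec to deck [-0.0012 -0.0004 -0.0014]
```

View pics/r1.png

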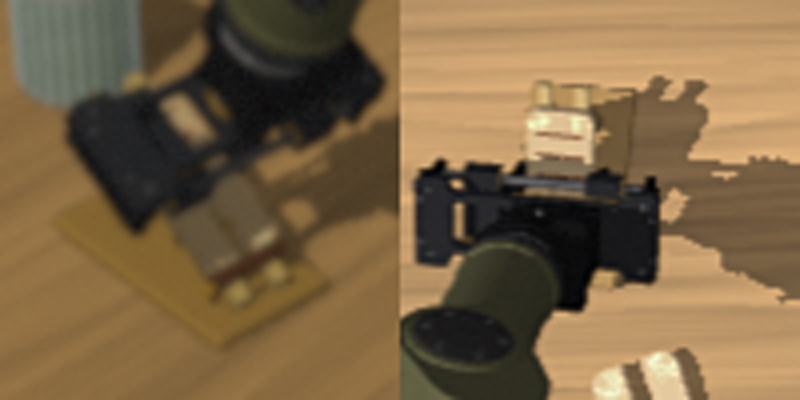

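>>> apply_moves(
  targets=[
    [[0,0,0],[0,0,0]],
    [[0,0,0],[0,0,0]],
    [[0,0,0],[0,0,0]],
    [[0,0,0],[0,0,0]],
    [[0,0,0],[0,0,0]],
  ],
  hand=87,
)

```text
time_s: 33.9
tool_pos: [0.5627, 0.2364, 0.0569]
tool_rot: [179.9, 30.1, 173.4]
force: [-0.8, 1.1, 0.6]
grip_width: 0.0847
```

>>> apply_moves(
  targets=[
    [[-2.5,0.3,4.3],[0,0,0]],
    [[-7.5,0.9,13],[0,0,0]],
    [[-15,1.7,26],[0,0,0]],
    [[-25,2.9,43],[0,0,0]],
    [[-35,4,61],[0,0,0]],
    [[-45,5,80],[0,0,0]],
    [[-50,-10,95],[0,0,0]],
    [[-50,-40,100],[0,0,0]],
  ],
)

```text
time_s: 34.7
tool_pos: [0.5128, 0.1999, 0.1603]
tool_rot: [179.7, 30.3, 173.7]
force: [1.2, -0.7, 0.4]
grip_width: 0.0869
```

>>> apply_moves(
  targets=[
    [[0,-45,10],[0,0,0]],
    [[0,-90,20],[0,0,0]],
    [[0,-130,30],[0,0,0]],
    [[0,-160,30],[0,0,0]],
    [[0,-160,30],[0,0,0]],
  ],
)

```text
time_s: 35.2
tool_pos: [0.5143, 0.0328, 0.1854]
tool_rot: [179.9, 29.9, 173.0]
force: [-0.2, 0.2, 0.5]
grip_width: 0.0871
```

```bash
python3 st.py | head -1
python3 - <<'E'
from st import *
b=snap("side"); a=snap("top")
im=b["image"][200:300,220:320,::-1]; ia=a["image"][160:260,200:300,::-1]; i3=b["image"][130:230,330:430,::-1]; i4=a["image"][160:260,350:450,::-1]
cv2.imwrite("pics/r2.png",cv2.resize(np.vstack([np.hstack([im,ia]),np.hstack([i3,i4])]),(600,600),interpolation=cv2.INTER_CUBIC))
ys=np.arange(-.034,.0341,.002)
for x0,x1 in ((.03,.055),(-.02,.01)):
    pr=[]
    for y in ys:
        u=proj(a,D+np.array([[x,y,.012] for x in np.linspace(x0,x1,20)])@Rd.T).astype(np.float32)
        pr.append(np.median(cv2.remap(a["image"].astype(np.float32),u[:,:1].copy(),u[:,1:].copy(),cv2.INTER_LINEAR).reshape(-1,3),0)[2])
    print(" ".join(f"{int(round(y*1e3))}:{int(q)}" for y,q in zip(ys,pr)))
E
```

```text
[0.5143 0.0328 0.1854] [179.91  29.87 173.04] 0.0871 35.2 q [ -3.2 -17.3  -9.  129.   10.6  40.1  64.2]
-34:60 -32:63 -30:83 -28:106 -26:136 -24:143 -22:147 -20:147 -18:147 -16:146 -14:147 -12:147 -10:147 -8:145 -6:145 -4:145 -2:145 0:145 2:145 4:146 6:145 8:146 10:147 12:147 14:147 16:146 18:146 20:147 22:142 24:136 26:122 28:112 30:105 32:106 34:108
-34:53 -32:60 -30:77 -28:104 -26:134 -24:142 -22:147 -20:146 -18:145 -16:144 -14:144 -12:145 -10:144 -8:145 -6:143 -4:141 -2:140 0:139 2:136 4:133 6:133 8:133 10:133 12:133 14:133 16:134 18:139 20:145 22:141 24:130 26:113 28:100 30:92 32:97 34:102
```

View pics/r2.png

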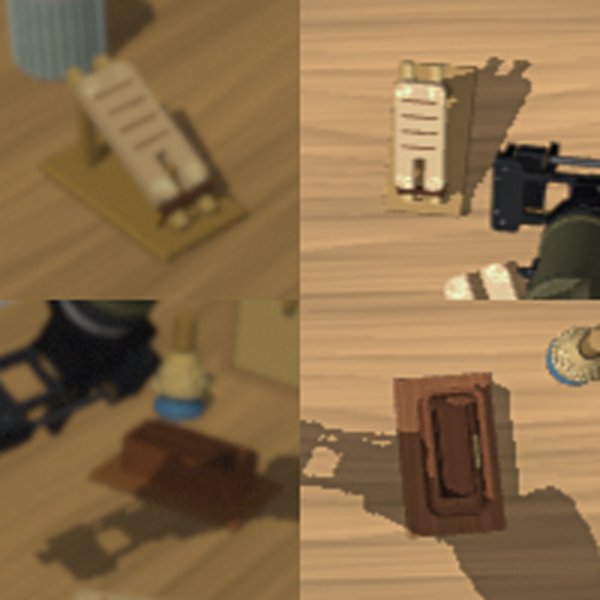

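>>> apply_moves(
  targets=[
    [[10,0,0],[0,0,0]],
    [[25,0,0],[0,0,0]],
    [[40,0,0],[0,0,0]],
    [[40,0,0],[0,0,0]],
    [[40,0,0],[0,0,0]],
  ],
)

```text
time_s: 35.8
tool_pos: [0.555, 0.0381, 0.186]
tool_rot: [179.9, 30.0, 173.5]
force: [0.1, 0.9, -0.3]
grip_width: 0.0871
```

```bash
python3 st.py | head -2; python3 -c "
from h import env
print(env.sign_off())"
```

```text
[0.555  0.0381 0.186 ] [179.94  29.95 173.53] 0.0871 35.8 q [ -2.9 -11.6  -9.  124.7  11.8  38.7  64. ]
tcp in deck mm [  79.  -197.2   95.3] F deck [-0.2  0.9 -0.3]
the job is handed in; nothing more can be done
None
```

The job is handed in at 35.8 s, and by my last checks it is done: the base lies on the drying rest and the hoop lies round the block. No verdict was reported.

- **Pressing out:** I pressed the hoop down over the block until the foot board took about 10 N. The base came out of the top and stood on the block.
- **Regrasp:** My first lift could not reach the tilted pose at the rest, because joint 7 ran into its limit. I set the base back on the block, turned the tool half round and lifted it again.
- **Laying down:** The pin went into the notch with no noticeable force. The deck was felt at about 4 N. Sliding the base down the slope, the stop was felt after about 5 mm at about 4 N. I released it with about 4 N on the stop and 5 N on the deck.

**Last checks**
- The final pictures show the base flat on the rails with its lower end at the stop and the pin in its notch. The hoop lies flat round the block. The whisk holder looked undisturbed; I did not check the bowl, jar and scoop separately at the end.
- Sideways, the last top-view profile put the base within about 1–2 mm of the deck's middle, which is close to the camera calibration's accuracy.
- **Disagreements:** The deck was felt about 2 mm lower than my camera fit said, and the two cameras differed by up to about 3 mm. I went by the felt contacts.
- **Joint 2:** It read -17.3° while backing away, right at its limit of -17.29°. I moved it clear before handing in, but did not check whether it had passed the limit.

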